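# Clear the analyser's catch tray and hold its cover at the inspection mark

### The job

The analyser has finished: put both green-topped cartridges from its catch tray into the yellow tote, to make it ready for inspection. Then swing the analyser's hinged cover up by its bar handle until the bar is in line with the tip of the red pointer beside it, and finish while still holding the cover there, because it falls shut if let go. Leave the pointer, the bottle, the jar and the tube rack as they are.

Things in the scene. Friction and masses are not known exactly. Their poses are not given: they have to be found in the camera images.
- machine: Cream bench analyser fixed to the bench, 300 (x) x 260 (y) x 120 mm high; origin under the centre of its housing, x to its back, y to its left, z up. Its front (-x) faces roughly to the robot. A grey open catch tray joins its right side (-y): 250 (x) x 150 (y) mm outside, 16 mm high, walls and floor 4 mm, centre at x = -85, y = -205 mm. The cover closes the front of its top.
- cover: Blue-grey hinged cover, a plate 190 x 256 x 6 mm, 0.3 to 0.6 kg. Origin on the hinge line at the middle of the cover's rear edge (40 mm behind and 120 mm above the machine's origin). Its x axis points from front edge to hinge, y along the hinge, z out of the plate's upper face; closed, its axes are parallel to the machine's. It opens by a positive turn about its y axis (front edge rises), up to 1.25 rad, and falls shut when let go.
- handle (a point): Middle of the cover's aluminium bar handle: a round bar 12 mm thick, 140 mm long along the hinge direction, carried by two thin arms 60 mm either side of the middle. In the cover's frame it lies at x = -215, z = +30 mm, so it stands in front of and 24 mm above the plate, free on all sides between the arms; it can be pinched from above with the fingers one before and one behind it and may turn between them.
- pointer: Thin red pointer arm 165 mm to the left of the cover's middle, turning stiffly about the same hinge line and set at 0.4 to 0.9 rad. Origin on the hinge line, axes as the cover's at the same angle: the cover is at the mark when its x axis is parallel to the pointer's.
- pointer_tip (a point): Middle of the pointer's red tip, a bar 14 mm thick and 40 mm long parallel to the hinge. In the pointer's frame at x = -215, z = +30 mm, so at the mark it is exactly in line with the handle bar.
- cartridge_a: Sealed white cartridge with a green top, 30 (x) x 64 (y) x 36 mm high, 40 to 85 g, standing in the catch tray nearer the robot; origin at the centre of its underside, z up.
- cartridge_b: The second one, alike, standing in the catch tray about 105 mm farther back.
- tote: Loose yellow open tote, 220 (x) x 170 (y) x 70 mm high, walls and floor 5 mm, 0.7 kg; origin at the centre of its underside, z up.
- bottle: Bystander: amber bottle with a black cap, 60 mm diameter, 140 mm high; origin at the centre of its underside.
- jar: Bystander: white jar with a blue cap, 48 mm diameter, 70 mm high; origin at the centre of its underside.
- rack: Bystander: white rack of capped sample tubes, 70 (x) x 150 (y) x 93 mm high; origin at the centre of its underside.
Mind the look-alikes: they are no part of the job. Leave any orange look-alike of the cartridge_b alone.

How it is judged (in metres and radians):
On the way, in this order (a step that is already met when the one before it is completed fails the run):
1. both cartridges lie in the tote, let go (x of cartridge_a in the frame of tote between -0.105 and 0.105 m and y of cartridge_a in the frame of tote between -0.08 and 0.08 m and z of cartridge_a in the frame of tote between 0 and 0.06 m and contact force between each of cartridge_a, cartridge_b and the fingers below 0.1 N and linear speed of each of cartridge_a, cartridge_b below 0.05 m/s and x of cartridge_b in the frame of tote between -0.105 and 0.105 m and y of cartridge_b in the frame of tote between -0.08 and 0.08 m and z of cartridge_b in the frame of tote between 0 and 0.06 m and angle between tote's own z axis and vertical below 0.1 rad), for 0.2 s.
2. the cover is held at the pointer's angle (angle between the x axis of cover and the x axis of pointer, either way round below 0.08 rad and angular speed of cover below 0.1 rad/s and (contact force between cover and the fingers above 0.8 N or contact force between cover and the arm above 0.8 N)), for 0.3 s.
At the end, for the whole second after the job is handed in: Both cartridges lie at rest inside the tote, let go. The robot still holds the cover (contact force over 0.8 N), at rest, within 0.08 rad of the red pointer's angle (about 17 mm at the handle bar) (all of step 1 and all of step 2); the arm keeps its last pose, push and grip.
It fails at once if the amber bottle is pushed more than 30 mm or tipped over (distance of bottle from where it was at the start of the episode above 0.03 m or angle between bottle's own z axis and vertical above 0.5 rad).
It fails at once if the white jar is pushed more than 30 mm or tipped over (distance of jar from where it was at the start of the episode above 0.03 m or angle between jar's own z axis and vertical above 0.5 rad).
It fails at once if the tube rack is pushed more than 30 mm or tipped over (distance of rack from where it was at the start of the episode above 0.03 m or angle between rack's own z axis and vertical above 0.5 rad).
It fails at once if the red pointer is moved by more than 15 mm at its tip (distance of pointer_tip from where it was at the start of the episode above 0.015 m).
It also fails if it takes over 64 s, if anything falls off the work surface, if the arm or the gripper's body presses on something with over 40 N, if the wrist force passes 120 N, or if a joint passes its speed limit or range.

### The arm

A 6-joint arm with a two-finger parallel gripper is mounted at the origin on the work surface. World frame = base frame: x ahead of the robot, y to its left, z up, the work surface at z = 0. Lengths are in mm, angles in rad, forces in N, time in s.
With the tool pointing down it reaches from about 350 to 875 mm from the base axis. Payload 4.2 kg.
Tool frame: the origin (TCP) lies between the finger pads; the fingertips stand 22 mm ahead of it and the grasp point (between the pads) lies 3 mm ahead of it; z points along the fingers, x is the direction in which the jaws open and shut, and the axes are right-handed (so a half turn about z gives the same grasp; the last joint's range is limited). The gripper opens to 85 mm and grips with 20 to 120 N. Pads are 22 mm wide; open, the fingers measure 114 mm over their backs; the gripper's body (76 mm by 85 mm) begins 54 mm behind the grasp point. The pads swing forward as they close: fully open they stand 13 mm farther back than shut.
Start: joints at [-1.053, 0.385, 0.008, 0, -1.194, -0.259], TCP at [159.967, -604.16, 253.312] pointing down, gripper open.
Joint ranges: [-3.14, 3.14], [-1.21, 2.06], [-1.07, 1.41], [-3.16, 2.05], [-2.99, -0.16], [-3.1, 3.1]. Speed limits (rad/s): [2.79, 2.79, 3.14, 3.14, 3.14, 3.14].

### API

Orientations are given as a unit quaternion [x, y, z, w].
In Python, from bench import arm gives the robot as it stands.
- The arm moves only by the tool step_arm, never from a script. Its argument "deltas" is a list of rows, each a list of 7 numbers: the finger opening in mm, from 0 to 85.4, then the shift along the tool's x, y, z in mm, then the turn, a rotation vector about the tool's x, y, z in degrees. In form: [[jaw, dx, dy, dz, wx, wy, wz], ...]. A call has 1 to 20 rows; each row is the pose to reach, as a shift and turn from the pose commanded when the call began, along the tool's axes at that moment; what a row does not reach only later rows make up. A row lasts 1/12 s, in which the tool goes at most 41.7 mm and 7.16 degrees, less where a joint would pass 70% of its speed; a pose out of reach is approached as far as the arm can. A call with a gripper value outside its range is refused whole. The fingers move at their own pace and stop on an object; the grip force is fixed at half the most. Time passes only in rows, so rows that repeat a pose let the fingers close. It gives the time, the measured TCP pose, the force and the opening at its end, in the units of the state.
- arm.read_state(): the state, without advancing time (a new reading comes with each control period).
- arm.get_image(name): name is "side" or "top" or "wrist"; returns (picture, depth): 480x640x3 uint8, red, green, blue; 480x640 float32, mm along the optical axis (not along the pixel's ray), 0 where there is no reading.
- arm.get_calibration(name): a dict with "fx", "fy", "cx", "cy" (pixels), "position" and "attitude" of the camera in the world. Camera axes: x right, y up, looking along -z (the intrinsics and any distortion apply to the point x, -y, -z); pixel columns grow to the right and rows downward; lengths in mm; the calibration is good to about 2 mm. A picture is of the moment at which its call begins: read the wrist's pose just before it. get_calibration takes no time and is no camera call; for the wrist camera it gives the pose at the moment of the call.
- arm.job_done(): hands the job in, once; it reports no verdict.
The state is a dict: "clock": time; "joints": joint angles; "joint_vel": joint speeds; "joint_efforts": joint torques, N m; "position": TCP position; "ee_rot": TCP orientation; "contact_force": force on the tool from outside, world axes, zero at the start; "wrist_torque": the same for the moment, N m; "gripper_width": finger opening in mm.
Only numpy, scipy, OpenCV 4.12 (cv2) and the standard library are available. Lean on these libraries where they do the work, as an engineer would, in place of code of your own. Each camera call takes 0.05 s, during which the arm holds its last target. There are 200 camera calls.

## Working session

There is one attempt and no reset: what is moved stays moved. The work goes in short steps, Python scripts to look and compute and a tool call to move; the robot and the scene stay as the last step left them, time stands still between calls to the robot, and variables do not carry over. Pictures are saved under pics/ and viewed, on a budget of 10 in all, crops included, one or two more only if the job needs it, and the job is handed in when it is done.

Besides the shell and the picture viewer there is one more tool, called after "Call:" as a command line: name --pt "numbers of a row" for each row, then --argument value for the rest. step_arm: Moves the arm, as the interface text tells. Its arguments: {"type":"object","properties":{"deltas":{"type":"array"}},"required":["deltas"]}

```bash
mkdir -p pics
cat > h.py <<'E'
import numpy as np, cv2
from bench import arm
from scipy.spatial.transform import Rotation as R
def snap(n,f):
    c=arm.get_calibration(n); im,d=arm.get_image(n)
    cv2.imwrite(f'pics/{f}.png',im[:,:,::-1]); np.savez(f'pics/{f}.npz',im=im,d=d,p=c['position'],q=np.array(c['attitude']),k=[c['fx'],c['fy'],c['cx'],c['cy']])
    return c
def rot(q):
    q=np.array(q); return R.from_quat(q) if q.size==4 else R.from_matrix(q)
def pts(f,us=None):
    z=np.load(f'pics/{f}.npz'); d=z['d']; fx,fy,cx,cy=z['k']
    v,u=np.mgrid[:480,:640]
    P=np.stack([(u-cx)/fx*d,-(v-cy)/fy*d,-d],-1)
    W=(P.reshape(-1,3)@rot(z['q']).as_matrix().T+z['p']).reshape(480,640,3)
    W[d==0]=np.nan
    return W if us is None else [W[v,u].round(1) for u,v in us]
E
python3 - <<'E'
from h import *
for n in('top','side'): print(snap(n,n+'0'))
print(arm.read_state())
a=cv2.imread('pics/top0.png');print(a.shape)
E
```

```text
{'fx': 585.0193164595364, 'fy': 585.0193164595364, 'cx': 325.8044469583235, 'cy': 231.27673477734967, 'position': array([ 296.65153645,   57.58024036, 1575.11400586]), 'attitude': array([-0.06438197,  0.06265343,  0.71277368, -0.69561713])}
{'fx': 551.9207425491117, 'fy': 551.9207425491117, 'cx': 316.784991297573, 'cy': 243.46831146656064, 'position': array([ 506.40363582, -899.48897268,  870.19277876]), 'attitude': array([ 0.42757068, -0.00632   , -0.02241885,  0.90368178])}
{'clock': 0.1, 'joints': array([-1.05339811e+00,  3.85487470e-01,  6.75211421e-03, -4.15189110e-04,
       -1.19403341e+00, -2.58612450e-01]), 'joint_vel': array([-0.00079952, -0.00227709,  0.00131451,  0.00078285,  0.00150945,
        0.00058618]), 'joint_efforts': array([ 1.15681320e-03, -3.93320775e+01,  1.88931030e+01,  4.19784531e+00,
       -2.55870647e-03,  1.07725813e-05]), 'position': array([ 159.83533702, -603.7109878 ,  252.32511112]), 'ee_rot': array([ 6.10016535e-01,  7.92388047e-01,  5.59604420e-04, -8.34688850e-04]), 'contact_force': array([-0.97328923, -0.26358702,  0.29110844]), 'wrist_torque': array([ 0.04463527,  0.01239571, -0.02169995]), 'gripper_width': 85.33803736603802}
(480, 640, 3)
```

View pics/top0.png

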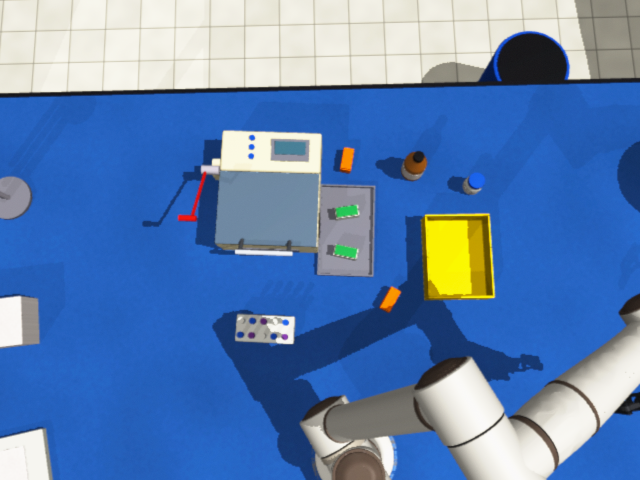

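View pics/side0.png

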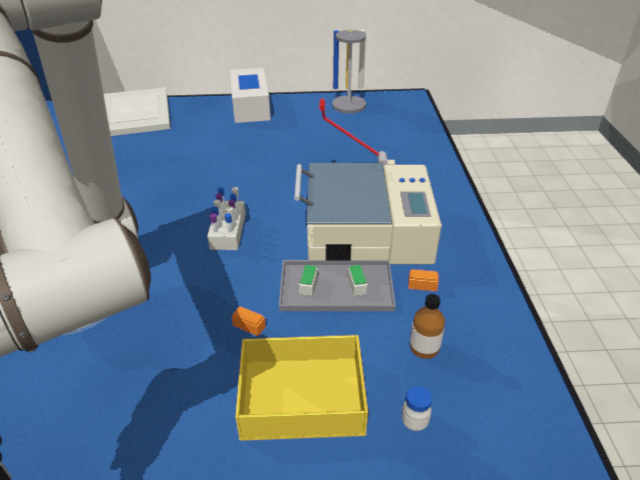

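Top view: the green-topped cartridges are in the tray at (345,252), nearer (a), and (347,212), farther (b). The orange look-alikes at (390,299) and (347,159) are outside the tray. The tote is at (458,256), the handle bar at (264,253) and the pointer tip at (187,218).

Run:
```python
from h import *
for f in('top0','side0'):
    W=pts(f); im=np.load(f'pics/{f}.npz')['im']; hsv=cv2.cvtColor(im,cv2.COLOR_RGB2HSV)
    def rep(name,m,zmin,zmax,xy=None):
        m=m&(W[...,2]>zmin)&(W[...,2]<zmax)
        n,l,st,c=cv2.connectedComponentsWithStats(m.astype(np.uint8))
        for i in range(1,n):
            if st[i,4]<25: continue
            P=W[l==i]; (cx,cy),(w,h),a=cv2.minAreaRect(P[:,:2].astype(np.float32))
            print(f,name,c[i].round(),'rect',np.round([cx,cy,w,h,a],1),'med',np.nanmedian(P,0).round(1),'zmax',P[:,2].max().round(1))
    H,S,V=[hsv[...,i].astype(int) for i in range(3)]
    rep('green',(H>50)&(H<80)&(S>120),20,60)
    rep('yellow',(H>20)&(H<35)&(S>150),60,80)
    rep('red',((H<5)|(H>175))&(S>180)&(V>100),100,400)
    rep('orange',(H>5)&(H<16)&(S>190),20,60)
    rep('bar',(S<80)&(V>120),135,170)
    rep('cover',(H>95)&(H<115)&(S>40)&(S<150),110,140)
a=cv2.imread('pics/top0.png')[110:290,160:400]; cv2.imwrite('pics/c1.png',cv2.resize(a,None,fx=3.3,fy=3.3,interpolation=cv2.INTER_CUBIC))
```

```text
top0 green [346. 211.] rect [631.8   1.8  28.3  55.8   6.8] med [630.9   2.   39.2] zmax 49.0
top0 green [345. 251.] rect [522.    7.3  56.   25.5  75.6] med [521.7   8.   39.4] zmax 48.1
top0 yellow [459. 256.] rect [ 498.9 -285.2  172.4  220.7   89.3] med [ 496.4 -292.7   68. ] zmax 78.7
top0 red [194. 204.] rect [642.8 376.6 155.4  38.    3.5] med [602.5 368.1 218.6] zmax 279.2
top0 orange [346. 169.] rect [750.4  -0.9  13.9  28.8  16.1] med [749.8   0.   29.1] zmax 34.3
top0 orange [387. 304.] rect [ 392.5 -105.4   28.1   62.4   59.3] med [372.3 -97.4  33.1] zmax 40.3
top0 bar [263. 252.] rect [506.5 213.2 138.1  13.8  85.8] med [506.1 217.  154.4] zmax 165.0
top0 cover [289. 148.] rect [783.3 147.1  81.6  41.2  88.2] med [783.3 146.8 122.7] zmax 132.6
top0 cover [267. 208.] rect [624.2 207.7 256.8 190.5  86.6] med [622.6 206.3 125.4] zmax 139.2
side0 green [308. 274.] rect [521.6   6.4  60.   23.9  76.5] med [521.8   4.9  40.5] zmax 43.9
side0 green [357. 274.] rect [630.8  -1.2  23.6  59.6   6.1] med [ 6.31e+02 -2.00e-01  4.08e+01] zmax 45.8
side0 yellow [302. 383.] rect [ 499.7 -286.7  174.3  218.4   89.7] med [ 500.2 -341.9   68.4] zmax 74.8
side0 red [322. 105.] rect [571.8 370.2  43.6   7.5  86.9] med [572.3 359.5 274.7] zmax 278.0
side0 red [350. 135.] rect [646.5 366.8  12.6 142.1  85.8] med [643.1 367.3 188.4] zmax 243.0
side0 orange [423. 277.] rect [777.6  -6.4  33.6  57.4  84.4] med [778.5 -12.6  34.8] zmax 40.7
side0 orange [248. 318.] rect [ 395.1 -111.1   29.9   61.    58.3] med [ 394.9 -114.9   34.9] zmax 40.0
side0 bar [349.  64.] rect [695.6 925.9  20.1  10.6  82.9] med [694.6 926.  152.5] zmax 168.3
side0 bar [298. 182.] rect [506.3 213.2 147.   12.3  86.8] med [505.9 201.3 155.2] zmax 159.7
side0 cover [347. 193.] rect [618.3 208.9 266.7 201.1  87.5] med [623.3 191.8 126.5] zmax 138.6
side0 cover [417. 203.] rect [783.4 146.5  84.   35.4  87.1] med [783.  145.2 124.1] zmax 128.9
```

View pics/c1.png

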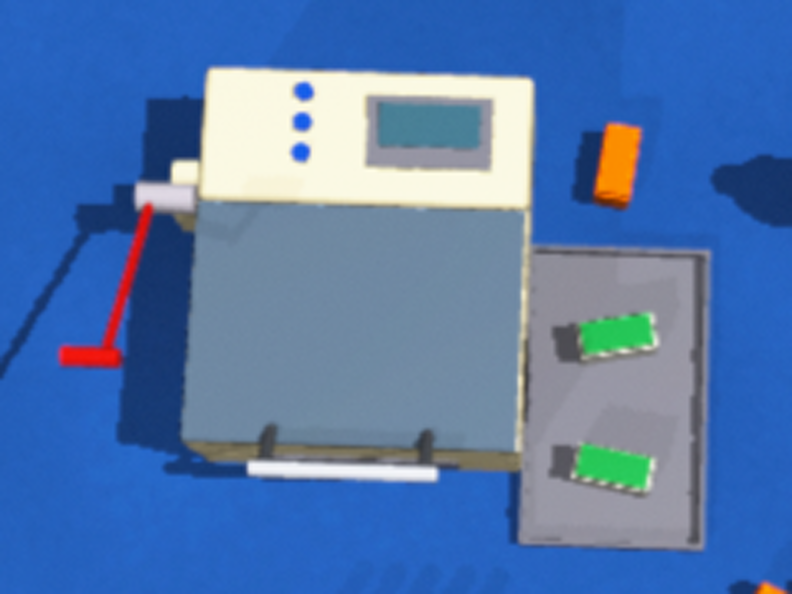

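The crop confirms it: both green tops are inside the grey tray, and both orange blocks are outside it, so I leave those alone. Next is a hover over cartridge a.

```bash
cat >> h.py <<'E'
def go(x,y,z,yaw,tilt=0,s=None):
    """delta row to reach tcp xyz with tool down, jaw axis at yaw deg (world), from measured pose"""
    s=s or arm.read_state(); R0=rot(s['ee_rot'])
    a=np.radians(yaw); X=np.array([np.cos(a),np.sin(a),0]); best=None
    for sg in(1,-1):
        x_=X*sg; Z=np.array([0,0,-1.]); Rt=R.from_matrix(np.c_[x_,np.cross(Z,x_),Z])
        w=np.degrees((R0.inv()*Rt).as_rotvec())
        if best is None or np.linalg.norm(w)<np.linalg.norm(best): best=w
    print('from',s['position'].round(1),'d',(R0.inv().apply(np.array([x,y,z])-s['position'])).round(1),'w',best.round(1),'q6',s['joints'][5].round(2),'t',s['clock'])
E
python3 -c "
from h import *
go(522,7,150,-14)"
```

```text
from [ 159.8 -603.7  252.3] d [497.6 506.3 103.3] w [  0.1  -0.1 -61.2] q6 -0.26 t 0.1
```

Call:
step_arm --pt "60 28 28 0 0 0 -3.4" --pt "60 55 56 0 0 0 -6.8" --pt "60 83 84 0 0 0 -10.2" --pt "60 111 112 0 0 0 -13.6" --pt "60 138 141 0 0 0 -17" --pt "60 166 169 0 0 0 -20.4" --pt "60 194 197 0 0 0 -23.8" --pt "60 221 225 0 0 0 -27.2" --pt "60 249 253 0 0 0 -30.6" --pt "60 277 281 0 0 0 -34" --pt "60 304 309 10 0 0 -37.4" --pt "60 332 337 20 0 0 -40.8" --pt "60 360 366 30 0 0 -44.2" --pt "60 387 394 40 0 0 -47.6" --pt "60 415 422 50 0 0 -51" --pt "60 443 450 70 0 0 -54.4" --pt "60 470 478 85 0 0 -57.8" --pt "60 498 506 103 0 0 -61.2" --pt "60 498 506 103 0 0 -61.2" --pt "60 498 506 103 0 0 -61.2"

```text
clock: 1.77
position: [521.6, 8.4, 148.3]
ee_rot: [0.12, 0.993, -0.001, -0.002]
contact_force: [0.1, -0.8, -0.2]
gripper_width: 60.3
```

Run:
```python
from h import *
go(522,7,30,-14)
snap('wrist','w1')
W=pts('w1'); im=np.load('pics/w1.npz')['im']; hsv=cv2.cvtColor(im,cv2.COLOR_RGB2HSV)
m=(hsv[...,0]>50)&(hsv[...,0]<80)&(hsv[...,1]>120)
n,l,st,c=cv2.connectedComponentsWithStats(m.astype(np.uint8))
for i in range(1,n):
    if st[i,4]>300:
        P=W[l==i];P=P[~np.isnan(P[:,0])]; print(c[i],st[i],cv2.minAreaRect(P[:,:2].astype(np.float32)),np.median(P,0) )
```

```text
from [521.6   8.4 148.3] d [ -1.1  -1.1 118.3] w [-0.1 -0.2  0.2] q6 -0.57 t 1.7667
[312.71186944 243.74807122] [ 292  202   41   86 3370] ((523.3916015625, 6.886938095092773), (58.249778747558594, 25.642854690551758), 76.96588134765625) [522.68791632   5.13009672  39.15121731]
[150.72553066 272.9740566 ] [ 112  229   78   89 3392] ((642.731201171875, 7.520038604736328), (50.95738983154297, 67.88867950439453), 7.522952556610107) [630.91669365  -0.78684763  39.17735986]
```

Call:
step_arm --pt "60 -2 -2 35 0 0 0" --pt "60 -2 -2 70 0 0 0" --pt "60 -2 -2 95 0 0 0" --pt "60 -2 -2 110 0 0 0" --pt "60 -2 -2 117 0 0 0" --pt "60 -2 -2 117 0 0 0" --pt "15 -2 -2 117 0 0 0" --pt "15 -2 -2 117 0 0 0" --pt "15 -2 -2 117 0 0 0" --pt "15 -2 -2 117 0 0 0" --pt "15 -2 -2 117 0 0 0" --pt "15 -2 -2 117 0 0 0" --pt "15 -2 -2 90 0 0 0" --pt "15 -2 -2 60 0 0 0" --pt "15 -2 -2 20 0 0 0" --pt "15 -2 -2 -20 0 0 0" --pt "15 -2 -2 -20 0 0 0"

```text
clock: 3.23
position: [527.8, 5.2, 179.1]
ee_rot: [0.121, 0.993, 0.002, 0.008]
contact_force: [0.8, 0.2, 0.4]
gripper_width: 28.8
```

```bash
python3 -c "
from h import *
go(448,-286,170,0)
go(448,-286,42,0)"
```

```text
from [527.8   5.2 179.1] d [   8.  -301.9    6.9] w [  0.3   1.  -13.8] q6 -0.56 t 3.2333
from [527.8   5.2 179.1] d [  10.  -302.8  134.9] w [  0.3   1.  -13.8] q6 -0.56 t 3.2333
```

Call:
step_arm --pt "15 0 -38 0 0 0 -1.7" --pt "15 1 -76 0 0 0 -3.5" --pt "15 1 -113 0 0 0 -5.2" --pt "15 2 -151 0 0 0 -7" --pt "15 2 -189 0 0 0 -8.7" --pt "15 2 -226 0 0 0 -10.5" --pt "15 3 -264 0 0 0 -12.5" --pt "15 3 -301 0 0 0 -14" --pt "15 3 -301 0 0 0 -14" --pt "15 3 -301 0 0 0 -14" --pt "15 3 -301 0 0 0 -14"

```text
clock: 4.15
position: [447.2, -286.9, 170.2]
ee_rot: [0.0, 1.0, 0.0, 0.0]
contact_force: [-0.5, 0.8, -0.5]
gripper_width: 29.0
```

```bash
python3 -c "
from h import *
go(448,-286,35,0)"
```

```text
from [ 447.2 -286.9  170.2] d [ -0.8   0.9 135.2] w [ 0.  0. -0.] q6 0.26 t 4.15
```

Call:
step_arm --pt "15 0 0 35 0 0 0" --pt "15 0 0 70 0 0 0" --pt "15 0 0 100 0 0 0" --pt "15 0 0 120 0 0 0" --pt "15 0 0 135 0 0 0" --pt "15 0 0 135 0 0 0" --pt "15 0 0 135 0 0 0" --pt "50 0 0 135 0 0 0" --pt "50 0 0 135 0 0 0" --pt "50 0 0 135 0 0 0" --pt "50 0 0 135 0 0 0" --pt "50 0 0 110 0 0 0" --pt "50 0 0 75 0 0 0" --pt "50 0 0 35 0 0 0" --pt "60 0 0 0 0 0 0" --pt "60 0 0 0 0 0 0"

```text
clock: 5.48
position: [450.2, -288.5, 177.6]
ee_rot: [-0.001, 1.0, -0.003, 0.006]
contact_force: [1.5, -0.2, 0.4]
gripper_width: 60.4
```

```bash
python3 -c "
from h import *
snap('side','s1')
go(631,0,150,6.5)"
```

```text
from [ 448.5 -287.6  174.2] d [-182.5  287.5   24.8] w [-0.1  0.4 -6.5] q6 0.27 t 5.5333
```

View pics/s1.png

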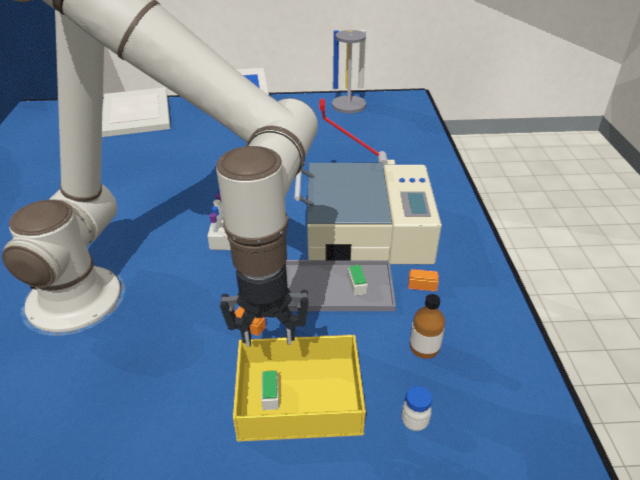

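Cartridge a stands in the tote at pixel (270,390). b is still in the tray at (358,280).

Call:
step_arm --pt "60 -20 32 2 0 0 -0.7" --pt "60 -40 64 5 0 0 -1.4" --pt "60 -61 96 7 0 0 -2.2" --pt "60 -82 128 9 0 0 -3" --pt "60 -102 160 11 0 0 -3.6" --pt "60 -123 191 13 0 0 -4.3" --pt "60 -143 223 16 0 0 -5" --pt "60 -163 255 18 0 0 -5.8" --pt "60 -183 287 20 0 0 -6.5" --pt "60 -183 287 20 0 0 -6.5" --pt "60 -183 287 20 0 0 -6.5" --pt "60 -183 287 20 0 0 -6.5"

```text
clock: 6.53
position: [628.8, -0.2, 148.6]
ee_rot: [-0.057, 0.998, -0.0, -0.002]
contact_force: [-0.1, 0.2, 0.7]
gripper_width: 60.1
```

Run:
```python
from h import *
go(631.2,0,31,6.5)
snap('wrist','w2')
W=pts('w2'); im=np.load('pics/w2.npz')['im']; hsv=cv2.cvtColor(im,cv2.COLOR_RGB2HSV)
m=(hsv[...,0]>50)&(hsv[...,0]<80)&(hsv[...,1]>120)
n,l,st,c=cv2.connectedComponentsWithStats(m.astype(np.uint8))
for i in range(1,n):
    if st[i,4]>300:
        P=W[l==i];P=P[(P[:,2]>33)]; print(c[i],st[i],cv2.minAreaRect(P[:,:2].astype(np.float32)),np.median(P,0) )
```

```text
from [ 6.288e+02 -2.000e-01  1.486e+02] d [ -2.9  -0.  117.6] w [-0.  -0.3  0. ] q6 -0.14 t 6.5333
[309.81812743 245.48519294] [ 289  204   41   86 3343] ((632.3357543945312, 1.0873355865478516), (25.16389274597168, 58.10694122314453), 7.352437973022461) [632.46058766  -1.21486159  39.12233731]
```

Call:
step_arm --pt "60 -3 0 35 0 0 -1" --pt "60 -3 0 70 0 0 -1" --pt "60 -3 0 95 0 0 -1" --pt "60 -3 0 110 0 0 -1" --pt "60 -3 0 117 0 0 -1" --pt "60 -3 0 117 0 0 -1" --pt "15 -3 0 117 0 0 -1" --pt "15 -3 0 117 0 0 -1" --pt "15 -3 0 117 0 0 -1" --pt "15 -3 0 117 0 0 -1" --pt "15 -3 0 117 0 0 -1" --pt "15 -3 0 117 0 0 -1" --pt "15 -3 0 90 0 0 -1" --pt "15 -3 0 60 0 0 -1" --pt "15 -3 0 20 0 0 -1" --pt "15 -3 0 -20 0 0 -1" --pt "15 -3 0 -20 0 0 -1" --pt "15 -3 0 -20 0 0 -1"

```text
clock: 8.08
position: [634.7, 0.9, 173.9]
ee_rot: [-0.066, 0.998, 0.001, 0.004]
contact_force: [0.0, 0.3, -0.8]
gripper_width: 28.7
```

```bash
python3 -c "
from h import *
go(550,-286,170,0)"
```

```text
from [634.7   0.9 173.9] d [ 121.6 -273.3    2.7] w [0.1 0.4 7.5] q6 -0.12 t 8.0833
```

Call:
step_arm --pt "15 15 -34 0 0 0 1" --pt "15 30 -68 0 0 0 2" --pt "15 45 -102 0 0 0 3" --pt "15 60 -136 0 0 0 4" --pt "15 74 -170 0 0 0 5" --pt "15 89 -205 0 0 0 6" --pt "15 104 -239 0 0 0 7" --pt "15 119 -273 0 0 0 7.5" --pt "15 119 -273 0 0 0 7.5" --pt "15 119 -273 0 0 0 7.5" --pt "15 119 -273 0 0 0 7.5" --pt "15 119 -273 35 0 0 7.5" --pt "15 119 -273 70 0 0 7.5" --pt "15 119 -273 100 0 0 7.5" --pt "15 119 -273 120 0 0 7.5" --pt "15 119 -273 134 0 0 7.5" --pt "15 119 -273 134 0 0 7.5" --pt "15 119 -273 134 0 0 7.5"

```text
clock: 9.58
position: [551.3, -284.0, 35.6]
ee_rot: [-0.002, 1.0, 0.0, -0.001]
contact_force: [-1.4, -0.7, -0.9]
gripper_width: 28.7
```

Call:
step_arm --pt "50 0 0 0 0 0 0" --pt "50 0 0 0 0 0 0" --pt "50 0 0 0 0 0 0" --pt "50 0 0 0 0 0 0" --pt "50 0 0 -25 0 0 0" --pt "50 0 0 -60 0 0 0" --pt "50 0 0 -100 0 0 0" --pt "60 0 0 -140 0 0 0" --pt "60 0 0 -180 0 0 0" --pt "60 0 0 -220 0 0 0" --pt "60 0 0 -220 0 0 0" --pt "60 0 0 -220 0 0 0"

```text
clock: 10.58
position: [552.8, -285.4, 260.1]
ee_rot: [-0.001, 1.0, -0.001, 0.004]
contact_force: [0.0, 0.1, -1.9]
gripper_width: 60.1
```

Run:
```python
from h import *
snap('side','s2'); snap('top','t2')
go(505.5,214,220,-3.5)
W=pts('top0'); im=np.load('pics/top0.npz')['im']; hsv=cv2.cvtColor(im,cv2.COLOR_RGB2HSV)
for f in('s2','t2','side0'):
    W=pts(f); im=np.load(f'pics/{f}.npz')['im']; hsv=cv2.cvtColor(im,cv2.COLOR_RGB2HSV)
    H,S,V=[hsv[...,i].astype(int) for i in range(3)]
    m=((H<5)|(H>175))&(S>180)&(W[...,2]>235); P=W[m]
    print(f,'tip',P.shape,np.median(P,0).round(1),np.percentile(P,[2,98],axis=0).round(1))
    m=((H<5)|(H>175))&(S>180)&(V>80)&(W[...,2]>130); P=W[m]
    r=(718.8-P[:,0])*.998+(P[:,1]-202)*.061; z=P[:,2]-120
    print(' arm angle deg',np.degrees(np.arctan(np.polyfit(r,z,1)[0])))
a=cv2.imread('pics/s2.png'); cv2.imwrite('pics/c2.png',a[60:460,180:500])
```

```text
from [ 551.  -285.   255.7] d [ 44.9 499.   36.1] w [ 0.1 -0.   3.6] q6 0.22 t 10.6833
  return _methods._mean(a, axis=axis, dtype=dtype,
  ret = um.true_divide(
Traceback (most recent call last):
IndexError: index -1 is out of bounds for axis 0 with size 0
```

Run:
```python
from h import *
for f in('t2','side0','top0'):
    W=pts(f); im=np.load(f'pics/{f}.npz')['im']; hsv=cv2.cvtColor(im,cv2.COLOR_RGB2HSV)
    H,S,V=[hsv[...,i].astype(int) for i in range(3)]
    m=((H<5)|(H>175))&(S>180)&(V>80)&(W[...,2]>130)&(W[...,1]>300); P=W[m]
    if len(P)<20: print(f,len(P)); continue
    r=(718.8-P[:,0])*.998+(P[:,1]-202)*.061; z=P[:,2]-120
    T=P[P[:,0]<590]; print(f,'tip n',len(T),np.median(T,0).round(1),np.percentile(T,[3,97],axis=0).round(1).tolist(),'arm deg',np.degrees(np.arctan(np.polyfit(r,z,1)[0])))
a=cv2.imread('pics/s2.png'); cv2.imwrite('pics/c2.png',a[60:460,180:500])
```

```text
t2 tip n 80 [572.6 370.  274.1] [[567.1, 354.7, 266.5], [579.5, 390.4, 280.3]] arm deg 45.40487779547265
side0 tip n 53 [573.5 367.2 272.9] [[567.2, 352.2, 229.7], [585.5, 386.3, 277.9]] arm deg 43.81981445721096
top0 tip n 81 [572.7 371.2 273.8] [[567.5, 354.7, 268.4], [578.6, 390.2, 278.5]] arm deg 45.25576129952722
```

View pics/c2.png

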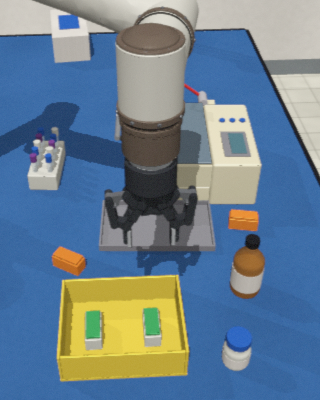

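Both cartridges stand in the tote, at (93,328) and (152,322) in the crop. The pointer works out to about 0.62 rad. Now to the handle.

Call:
step_arm --pt "50 4 40 3 0 0 0.3" --pt "50 7 80 6 0 0 0.6" --pt "50 11 120 9 0 0 0.9" --pt "50 14 160 12 0 0 1.2" --pt "50 18 200 15 0 0 1.5" --pt "50 22 240 18 0 0 1.8" --pt "50 25 280 21 0 0 2.1" --pt "50 29 320 24 0 0 2.4" --pt "50 33 360 27 0 0 2.7" --pt "50 36 400 30 0 0 3" --pt "50 40 440 33 0 0 3.3" --pt "50 43 470 35 0 0 3.6" --pt "50 45 499 36 0 0 3.6" --pt "50 45 499 36 0 0 3.6" --pt "50 45 499 36 0 0 3.6" --pt "50 45 499 36 0 0 3.6"

```text
clock: 12.02
position: [505.2, 212.7, 218.8]
ee_rot: [0.031, 1.0, -0.001, -0.001]
contact_force: [0.2, -0.5, 0.5]
gripper_width: 50.0
```

Run:
```python
from h import *
go(505.5,213.5,155,-3.5)
snap('wrist','w3')
W=pts('w3'); m=(W[...,2]>145)&(W[...,2]<165)
n,l,st,c=cv2.connectedComponentsWithStats(m.astype(np.uint8))
for i in range(1,n):
    if st[i,4]>300:
        P=W[l==i]; print(c[i],st[i],cv2.minAreaRect(P[:,:2].astype(np.float32)),np.median(P,0).round(1) )
m=(W[...,2]>110)&(W[...,2]<140); print(np.percentile(W[m],[1,50,99],axis=0))
```

```text
from [505.2 212.7 218.8] d [-0.4  0.9 63.8] w [-0.1 -0.1 -0. ] q6 -0.76 t 12.0167
[309.27787426 256.20006947] [ 281  140   41  247 5758] ((512.2620849609375, 212.87619018554688), (140.71102905273438, 20.14556884765625), 86.63465118408203) [507.7 199.9 154.1]
[[527.8144361   81.38405112 123.15782184]
 [611.52231425 174.58361296 125.24395982]
 [725.65713676 334.7751028  130.68736521]]
```

View pics/w3.png

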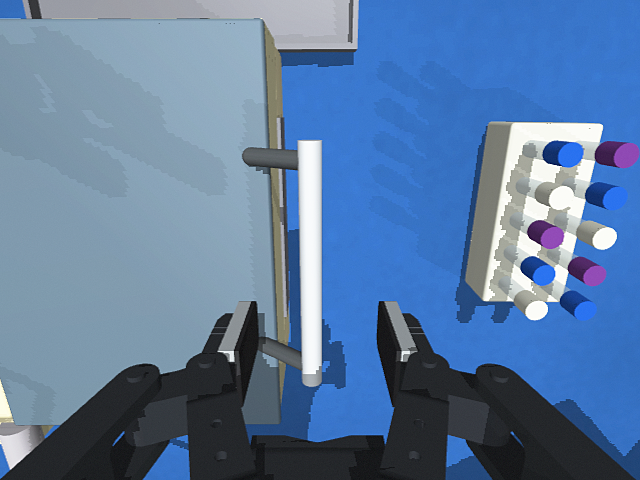

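The bar, centred at about column 311, lies between the open fingers (240 and 395). Descend and close.

Call:
step_arm --pt "50 -1 0 30 0 0 0" --pt "50 -1 0 50 0 0 0" --pt "50 -1 0 60 0 0 0" --pt "50 -1 0 63 0 0 0" --pt "50 -1 0 63 0 0 0" --pt "0 -1 0 63 0 0 0" --pt "0 -1 0 63 0 0 0" --pt "0 -1 0 63 0 0 0" --pt "0 -1 0 63 0 0 0" --pt "0 -1 0 63 0 0 0" --pt "0 -1 0 63 0 0 0" --pt "0 -1 0 63 0 0 0" --pt "0 -1 0 63 0 0 0"

```text
clock: 13.15
position: [508.7, 213.4, 158.8]
ee_rot: [0.031, 1.0, 0.001, 0.002]
contact_force: [5.0, -1.9, 1.7]
gripper_width: 9.5
```

Run:
```python
from h import *
s=arm.read_state(); print(s['contact_force'],s['gripper_width'])
R0=rot(s['ee_rot']); g=R0.apply([0,0,3])+s['position']; print(g)
X=np.array([np.cos(np.radians(-3.5)),np.sin(np.radians(-3.5)),0])
a0=np.arctan2(30,215); r=np.hypot(30,215)
for t in np.arange(0.02,.63,.04).tolist()+[.623]:
    d=-X*r*(np.cos(a0+t)-np.cos(a0))+np.array([0,0,r*(np.sin(a0+t)-np.sin(a0))])
    print(round(t,2),R0.inv().apply(d).round(1))
```

```text
[ 5.04669841 -1.8573499   1.72272903] 9.455245894885607
[508.68021324 213.39978814 155.76320665]
0.02 [-0.7  0.  -4.3]
0.06 [ -2.2   0.  -12.8]
0.1 [ -4.2   0.  -21.3]
0.14 [ -6.4   0.1 -29.7]
0.18 [ -9.    0.1 -38. ]
0.22 [-11.9   0.1 -46.1]
0.26 [-15.2   0.1 -54.2]
0.3 [-18.7   0.1 -62.1]
0.34 [-22.6   0.1 -69.9]
0.38 [-26.8   0.1 -77.5]
0.42 [-31.3   0.2 -84.9]
0.46 [-36.1   0.2 -92.2]
0.5 [-41.1   0.2 -99.2]
0.54 [ -46.5    0.2 -106.1]
0.58 [ -52.1    0.2 -112.7]
0.62 [ -58.     0.2 -119.1]
0.62 [ -58.4    0.2 -119.6]
```

Call:
step_arm --pt "0 -1 0 -4 0 0 0" --pt "0 -1 0 -8 0 0 0" --pt "0 -2 0 -13 0 0 0" --pt "0 -3 0 -17 0 0 0" --pt "0 -4 0 -21 0 0 0" --pt "0 -5 0 -25 0 0 0" --pt "0 -6 0 -30 0 0 0" --pt "0 -6 0 -30 0 0 0" --pt "0 -6 0 -30 0 0 0"

```text
clock: 13.9
position: [514.5, 213.1, 187.7]
ee_rot: [0.031, 1.0, 0.001, 0.002]
contact_force: [7.4, -1.6, -5.0]
gripper_width: 9.6
```

Run:
```python
from h import *
s=arm.read_state(); print(s['position'],s['contact_force'],s['wrist_torque'],s['gripper_width'])
snap('side','s3')
a=cv2.imread('pics/s3.png'); cv2.imwrite('pics/c3.png',cv2.resize(a[60:300,180:480],None,fx=2,fy=2))
```

```text
[514.45962373 213.10646861 187.65500601] [ 7.42923335 -1.64857853 -4.9738624 ] [-0.22210806 -1.89284958  0.06345173] 9.649735944005437
```

View pics/c3.png

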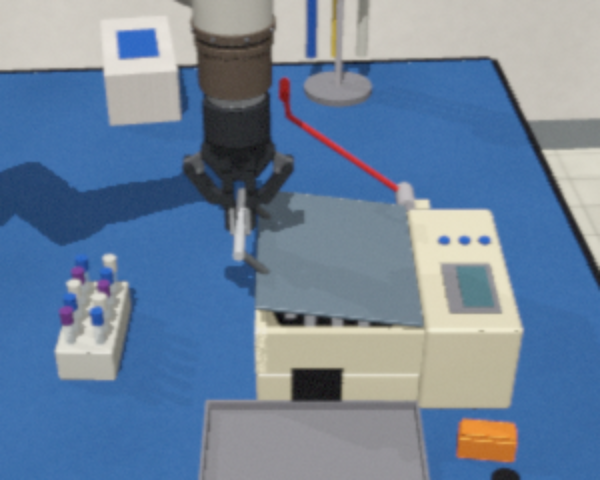

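The cover rises with the bar held. Continue along the arc.

Call:
step_arm --pt "0 -2 0 -6 0 0 0" --pt "0 -4 0 -12 0 0 0" --pt "0 -6 0 -17 0 0 0" --pt "0 -9 0 -24 0 0 0" --pt "0 -11 0 -30 0 0 0" --pt "0 -14 0 -36 0 0 0" --pt "0 -17 0 -42 0 0 0" --pt "0 -20 0 -47 0 0 0" --pt "0 -25 0 -55 0 0 0" --pt "0 -30 0 -62 0 0 0" --pt "0 -35 0 -69 0 0 0" --pt "0 -40 0 -76 0 0 0" --pt "0 -46 0 -83 0 0 0" --pt "0 -51 0 -89 0 0 0" --pt "0 -51 0 -89 0 0 0" --pt "0 -51 0 -89 0 0 0" --pt "0 -51 0 -89 0 0 0" --pt "0 -51 0 -89 0 0 0"

```text
clock: 15.45
position: [562.3, 210.1, 277.0]
ee_rot: [0.031, 1.0, 0.0, -0.002]
contact_force: [-4.7, 5.2, 0.8]
gripper_width: 9.8
```

Run:
```python
from h import *
s=arm.read_state(); print(s['position'],s['contact_force'],s['gripper_width'])
for n in('side','top'):
    f=n+'4'; snap(n,f)
    W=pts(f); im=np.load(f'pics/{f}.npz')['im']; hsv=cv2.cvtColor(im,cv2.COLOR_RGB2HSV)
    H,S,V=[hsv[...,i].astype(int) for i in range(3)]
    a=np.radians(-3.5); X=np.array([np.cos(a),np.sin(a)]); Y=np.array([-X[1],X[0]]); h=np.array([719.7,202])
    for nm,m in(('cover',(H>90)&(H<120)&(S>30)&(S<150)),('red',((H<5)|(H>175))&(S>180)&(V>80)),('bar',(S<60)&(V>110))):
        xm=(W[...,:2]-h)@X; ym=(W[...,:2]-h)@Y; z=W[...,2]-120
        if nm=='cover': m=m&(abs(ym)<120)&(xm<-20)&(xm>-175)&(z>5)
        elif nm=='red': m=m&(ym>130)&(ym<200)&(z>20)
        else: m=m&(abs(ym)<72)&(xm<-120)&(xm>-190)&(z>120)&(z<180)
        m=cv2.erode(m.astype(np.uint8),np.ones((3,3))).astype(bool) if nm=='cover' else m
        if m.sum()<10: print(n,nm,m.sum()); continue
        p=np.polyfit(-xm[m],z[m],1); print(n,nm,m.sum(),'slope rad',np.arctan(p[0]).round(3),'med',np.median(xm[m]).round(1),np.median(ym[m]).round(1),np.median(z[m]).round(1))
        if nm=='red':
            t=m&(xm<-145); print('  tip',np.median(xm[t]).round(1),np.median(z[t]).round(1))
a=cv2.imread('pics/side4.png'); cv2.imwrite('pics/c4.png',cv2.resize(a[60:440,180:480],None,fx=1.57,fy=1.57))
```

```text
[562.26529023 210.1130107  276.9904416 ] [-4.73695776  5.15940326  0.7781205 ] 9.754358445069933
side cover 2453 slope rad 0.593 med -87.9 -13.1 67.9
side red 57 slope rad 0.634 med -66.4 160.0 50.9
  tip nan nan
side bar 248 slope rad -0.116 med -160.1 -12.4 150.9
top cover 1758 slope rad 0.604 med -83.8 -66.2 64.0
top red 45 slope rad 0.657 med -47.3 161.9 38.9
  tip nan nan
top bar 138 slope rad 0.403 med -161.3 -41.5 148.9
  return _methods._mean(a, axis=axis, dtype=dtype,
  ret = ret.dtype.type(ret / rcount)
```

View pics/c4.png

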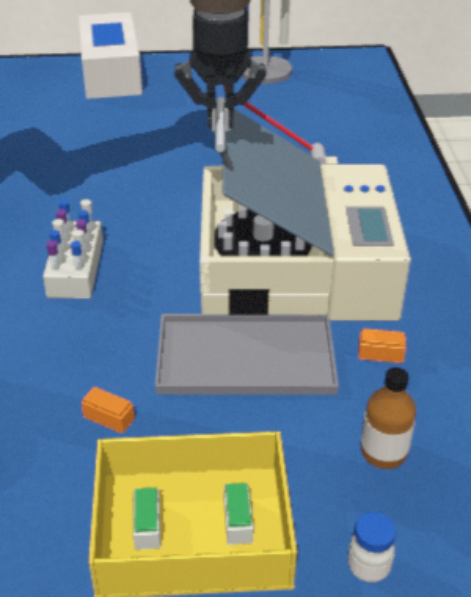

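The cover is about 0.60 rad, roughly 6 mm below the pointer tip (about 0.63). One small correction.

Call:
step_arm --pt "0 -2 0 -2 0 0 0" --pt "0 -4 0 -5 0 0 0" --pt "0 -4 0 -5 0 0 0" --pt "0 -4 0 -5 0 0 0" --pt "0 -4 0 -5 0 0 0" --pt "0 -4 0 -5 0 0 0" --pt "0 -4 0 -5 0 0 0" --pt "0 -4 0 -5 0 0 0" --pt "0 -4 0 -5 0 0 0" --pt "0 -4 0 -5 0 0 0"

```text
clock: 16.38
position: [567.0, 209.9, 282.6]
ee_rot: [0.031, 1.0, 0.001, -0.0]
contact_force: [-3.2, 4.3, 0.8]
gripper_width: 9.4
```

Run:
```python
from h import *
s=arm.read_state(); print(s['clock'],s['position'],s['contact_force'],s['gripper_width'],abs(s['joint_vel']).max())
a=np.radians(-3.5); X=np.array([np.cos(a),np.sin(a)]); Y=np.array([-X[1],X[0]]); h=np.array([719.7,202])
snap('side','side5'); snap('top','top5')
for f in('side5','top5','side0','top0'):
    W=pts(f); im=np.load(f'pics/{f}.npz')['im']; hsv=cv2.cvtColor(im,cv2.COLOR_RGB2HSV)
    H,S,V=[hsv[...,i].astype(int) for i in range(3)]
    xm=(W[...,:2]-h)@X; ym=(W[...,:2]-h)@Y; z=W[...,2]-120
    red=((H<5)|(H>175))&(S>180)&(V>80)&(z>15)&(ym>130)&(ym<200)
    for nm,m in(('cover',(H>90)&(H<120)&(S>30)&(S<150)&(abs(ym)<120)&(xm<-20)&(xm>-175)&(z>5)),('redarm',red&(xm>-145)),('bar',(S<60)&(V>110)&(abs(ym)<72)&(xm<-120)&(xm>-190)&(z>120)&(z<180)),('tip',red&(xm<-149))):
        if m.sum()<10: continue
        print(f,nm,m.sum(),'slope',np.arctan(np.polyfit(-xm[m],z[m],1)[0]).round(3),'med',np.median(xm[m]).round(1),np.median(z[m]).round(1))
```

```text
16.3833 [567.04379417 209.87725926 282.57392361] [-3.24851737  4.28909697  0.76064437] 9.36087911662848 0.002047070305741367
side5 cover 3332 slope 0.938 med -98.8 80.2
side5 redarm 64 slope 0.638 med -70.4 55.2
side5 bar 239 slope -0.107 med -155.2 156.3
top5 cover 1932 slope 0.721 med -84.0 68.8
top5 redarm 37 slope 0.603 med -35.1 30.4
top5 bar 143 slope -0.117 med -156.6 154.3
side0 cover 3057 slope -0.0 med -95.9 6.8
side0 redarm 89 slope 0.638 med -82.5 64.7
side0 tip 48 slope 1.22 med -156.6 153.3
top0 cover 3107 slope -0.0 med -97.7 7.4
top0 redarm 95 slope 0.639 med -76.4 61.2
top0 tip 79 slope -0.049 med -157.4 153.9
```

```bash
python3 -c "
from h import *
print(arm.job_done())"
```

```text
the job is handed in; nothing more can be done
None
```

I put both green-topped cartridges in the yellow tote, opened the cover to the red pointer, and handed the job in at 16.5 s with the bar still gripped. No verdict is reported.

**Last checks**
- **Cartridges:** both stand upright inside the tote, let go, in the side view taken just before the final 6 mm correction.
- **Cover angle:** in the top view, the bar is within about 1 mm of the pointer tip along the hinge-frame x and z axes. The side view agrees to about 3 mm. The allowance is about 17 mm.
- **Grip:** the arm is at rest, with the fingers closed on the bar at 9.4 mm. The net wrist force is about 5 N; I did not measure finger contact force on its own.
- **Left alone:** I never approached the bottle, jar or rack, and they look unmoved in the pictures. The pointer's arm slope reads the same as at the start (0.638 rad). Its tip was hidden behind the gripper at the end.

**What disagreed**
- The grip on the 12 mm bar read 9.4–9.8 mm. I took this as soft pads or sensor offset, since the 30 mm cartridges also read 28.7–29.0 mm.
- The final plate-slope fits gave 0.94 (side) and 0.72 rad (top). I ran them without the edge filter used before, so I discounted them. The filtered fits before the correction gave 0.59–0.60 rad, and the bar then rose by about 0.03 rad.

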